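Scoop wooden balls into a keepsake box and shut it

TASK

With the hand scoop, take wooden balls from the parts tray and tip at least three of them into the pine box, then lay the scoop back flat on the bench and fold the box's lid fully shut. Do not touch the balls with the fingers, leave no ball on the bench or in the scoop (the rest stay in the tray), and leave the glue, hammer and offcuts where they are.

Things in the scene. Friction and masses are not known exactly. Their poses are not given: they have to be found in the camera images.
- tray: fixed shallow open plywood parts tray holding the balls, outside 190 (its x) x 108 (its y) mm; floor 10 mm thick, walls 8 mm thick, so inside 174 x 92 mm; tops of the walls above the bench: low front (-x end) 34 mm, sides and back (+x end) 58 mm; origin: centre of its underside on the bench
- box: fixed pine box, open top, outside 130 (its x) x 120 (its y) x 75 mm high, walls and floor 8 mm thick; origin: centre of its underside on the bench; its lid is hinged along the rim on its +x side
- lid (a joint): angle of the plain pine lid (130 x 120 mm, 8 mm thick, no handle, 0.15 kg) on its stiff hinge, which stays where it is left: 0 = shut flat on the rim, 1.57 = standing upright, 1.9 = fully back
- lid_hinge (a point): middle of the lid's hinge line, at the top of the box's +x rim (75 mm up), on the lid's underside; box axes turned with the lid: its -x points along the lid to the free edge 130 mm away, its z out of the lid's outer face
- scoop: aluminium hand scoop, 0.16 kg, lying flat: flat floor 90 (its x) x 74 (its y) mm, 1.6 mm thick, side walls 28 mm high at the back half, raked down to 4 mm at the lip, back wall (at its -x end) to 42 mm, open at the +x end; straight wooden handle behind; origin: centre of the floor's underside; z up
- scoop_grip (a point): point in the scoop's handle to grip: level wooden bar 104 mm long along the scoop's x, 18 mm wide (y), 22 mm high; this point is 97 mm behind (-x) and 62 mm above the scoop's origin; the bar reaches 54 mm behind it and 50 mm ahead of it; the bar's underside is 51 mm above the bench
- scoop_lip (a point): middle of the scoop's front edge, underside of the floor, 45 mm ahead (+x) of the scoop's origin
- ball0: plain turned wooden ball, smooth, 28 mm diameter, 12 g; origin at its centre
- ball1: plain turned wooden ball, smooth, 28 mm diameter, 12 g; origin at its centre
- ball2: plain turned wooden ball, smooth, 28 mm diameter, 12 g; origin at its centre
- ball3: plain turned wooden ball, smooth, 28 mm diameter, 12 g; origin at its centre
- ball4: plain turned wooden ball, smooth, 28 mm diameter, 12 g; origin at its centre
- glue: white glue bottle standing upright, 56 mm diameter, 170 mm high (bystander); origin: centre of its underside
- hammer: hammer lying flat, about 260 mm long, 26 mm high, wooden handle (bystander); origin on the underside near the middle of its length; x runs to the head
- offcut_a: pine offcut 90 x 70 x 22 mm lying flat (bystander); origin: centre of its underside
- offcut_b: pine offcut 80 x 80 x 18 mm lying flat (bystander); origin: centre of its underside

How it is judged:
On the way:
1. a ball is lifted in the scoop (height (world z) of scoop above 0.06 m and distance between any of ball0, ball1, ball2, ball3, ball4 and scoop below 0.055 m), for 0.2 s.
At the end, for the whole second after the job is handed in: 3 or more balls in the box (centre within 70 mm of its centre in plan, below 70 mm); every ball's centre 19.5 to 70 mm above the bench (the rest in the tray, none on the bench or in the scoop); lid shut within 0.06 rad; scoop still, flat on the bench (origin below 7 mm, tilt under 0.08 rad) (((horizontal distance between each of ball0, ball1, ball2 and box below 0.07 m and height (world z) of each of ball0, ball1, ball2 below 0.07 m) or (horizontal distance between each of ball0, ball1, ball3 and box below 0.07 m and height (world z) of each of ball0, ball1, ball3 below 0.07 m) or (horizontal distance between each of ball0, ball1, ball4 and box below 0.07 m and height (world z) of each of ball0, ball1, ball4 below 0.07 m) or (horizontal distance between each of ball0, ball2, ball3 and box below 0.07 m and height (world z) of each of ball0, ball2, ball3 below 0.07 m) or (horizontal distance between each of ball0, ball2, ball4 and box below 0.07 m and height (world z) of each of ball0, ball2, ball4 below 0.07 m) or (horizontal distance between each of ball0, ball3, ball4 and box below 0.07 m and height (world z) of each of ball0, ball3, ball4 below 0.07 m) or (horizontal distance between each of ball1, ball2, ball3 and box below 0.07 m and height (world z) of each of ball1, ball2, ball3 below 0.07 m) or (horizontal distance between each of ball1, ball2, ball4 and box below 0.07 m and height (world z) of each of ball1, ball2, ball4 below 0.07 m) or (horizontal distance between each of ball1, ball3, ball4 and box below 0.07 m and height (world z) of each of ball1, ball3, ball4 below 0.07 m) or (horizontal distance between each of ball2, ball3, ball4 and box below 0.07 m and height (world z) of each of ball2, ball3, ball4 below 0.07 m)) and value of joint lid below 0.06 rad and height (world z) of scoop between -0.005 and 0.007 m and angle between scoop's own z axis and vertical below 0.08 rad and linear speed of scoop below 0.02 m/s and height (world z) of ball0 between 0.0195 and 0.07 m and height (world z) of ball1 between 0.0195 and 0.07 m and height (world z) of ball2 between 0.0195 and 0.07 m and height (world z) of ball3 between 0.0195 and 0.07 m and height (world z) of ball4 between 0.0195 and 0.07 m); the robot touches nothing.
It fails at once if the fingers touch a ball (contact force between the fingers and ball0 above 0.5 N or contact force between the fingers and ball1 above 0.5 N or contact force between the fingers and ball2 above 0.5 N or contact force between the fingers and ball3 above 0.5 N or contact force between the fingers and ball4 above 0.5 N).
It fails at once if the glue, the hammer or an offcut is moved by more than 30 mm (distance of any of glue, hammer, offcut_a, offcut_b from where it was at the start of the episode above 0.03 m).
It also fails if it takes over 72 s, if anything falls off the work surface, if the arm or the gripper's body presses on something with over 40 N, if the wrist force passes 120 N, or if a joint passes its speed limit or range.

ROBOT

A 6-joint arm with a two-finger parallel gripper is mounted at the origin on the work surface. World frame = base frame: x ahead of the robot, y to its left, z up, the work surface at z = 0. Lengths are in m, angles in rad, forces in N, time in s.
With the tool pointing down it reaches from about 0.25 to 0.775 m from the base axis. Payload 4 kg.
Tool frame: the origin (TCP) lies on the centre line of the jaws, within the pads' length; the fingertips stand 14 mm ahead of it and the grasp point (between the pads) lies 5 mm behind it (robot.tcp_to_tips is the distance from the TCP to the fingertips, in m); z points along the fingers, y is the line along which they close (so a half turn about z gives the same grasp; the last joint's range is limited). The gripper opens to 94 mm and grips with 3 to 60 N. Pads are 16 mm wide; open, the fingers measure 119 mm over their backs; the gripper's body (75 mm by 177 mm) begins 78 mm behind the grasp point.
Start: joints at [-1.332, 0.087, 1.371, -0, 1.684, -0.103], TCP at [0.184, -0.518, 0.22] pointing down, gripper open.
Joint ranges: [-3.1, 3.1], [-0.76, 2.03], [0.27, 2.55], [-1.08, 4.22], [0.17, 2.65], [-2.57, 2.57]. Speed limits (rad/s): [2.79, 2.79, 3.14, 3.14, 3.14, 3.14].

INTERFACE

Orientations are given as [roll, pitch, yaw] about the fixed x, y, z axes, in that order (R = Rz(yaw) Ry(pitch) Rx(roll)).
In Python, from bench import robot gives the robot as it stands.
- The arm moves only by the tool carry_out, never from a script. Its argument "increments" is a list of rows, each a list of 3 entries, a list of its own where there are three numbers: the closure in counts, from 0 (fully open) to 255 (shut), then the shift along the tool's x, y, z in mm, then the turn about the tool's z in degrees. In form: [[fingers, [dx, dy, dz], twist], ...]. A call has 1 to 8 rows; each row shifts and turns the commanded pose from where the row before left it, along the tool's axes as they then stand; what a row does not reach is not made up. A row lasts 1/10 s, in which the tool goes at most 50 mm and 8.59 degrees, less where a joint would pass 70% of its speed; a pose out of reach is approached as far as the arm can. A call with a gripper value outside its range is refused whole. The fingers move at their own pace and stop on an object; the grip force is fixed at half the most. Time passes only in rows, so rows that do not move let the fingers close. It gives the time, the measured TCP pose, the force, the opening and the grip force at its end, in the units of the state.
- robot.get_obs(): the state, without advancing time (a new reading comes with each control period).
- robot.snapshot(name): name is "side" or "top"; returns the picture (480x640x3 uint8, blue, green, red); there is no depth.
- robot.get_calibration(name): a dict with "vfov" (degrees; the focal length in pixels is half the picture's height over the tangent of half this angle, whatever the lens; pixels are square), "cx", "cy" (the principal point, pixels), "T" (4x4, takes a point from camera to world coordinates). Camera axes: x right, y down, z forward; pixel columns grow to the right and rows downward; lengths in m; the calibration is good to about 2 mm. A picture is of the moment at which its call begins. get_calibration takes no time and is no camera call.
- robot.close_job(): hands the job in; it is judged then, once.
The state is a dict: "time": time; "joint_positions": joint angles; "qvel": joint speeds; "joint_torque": joint torques, N m; "tool_pos": TCP position; "ee_rot": TCP orientation; "wrist_force": force on the tool from outside, world axes, zero at the start; "wrist_torque": the same for the moment, N m; "width": finger opening in m; "finger_force": force on a finger pad.
Only numpy, scipy, OpenCV 4.12 (cv2) and the standard library are available. Lean on these libraries where they do the work, as an engineer would, in place of code of your own. Each camera call takes 0.05 s, during which the arm holds its last target. There are 200 camera calls.

## Working session

There is one attempt and no reset: what is moved stays moved. The work goes in short steps, Python scripts to look and compute and a tool call to move; the robot and the scene stay as the last step left them, time stands still between calls to the robot, and variables do not carry over. Pictures are saved under pics/ and viewed, at most 10 in all, crops included, and the job is handed in when it is done.

Besides the shell and the picture viewer there is one more tool, called after ">>>" by a JSON object that holds its "fn" and its "kwargs". carry_out: Moves the arm, as the interface text tells. Its arguments: {"type":"object","properties":{"increments":{"type":"array","items":{"type":"array"}}},"required":["increments"]}

```bash
ls; mkdir -p pics; python3 - <<'E'
from bench import robot
import cv2
for n in("side","top"):
    cv2.imwrite(f"pics/{n}0.png",robot.snapshot(n)); c=robot.get_calibration(n); print(n,c)
print(robot.get_obs())
E
```

```text
pics
side {'vfov': 46.184525081942354, 'cx': 320.9279955588538, 'cy': 240.60301721902266, 'T': array([[ 0.74643927, -0.51731611,  0.41858387, -0.0777139 ],
       [-0.66544685, -0.57744736,  0.47300638, -0.7687042 ],
       [-0.00298366, -0.63161586, -0.77527576,  1.29656213],
       [ 0.        ,  0.        ,  0.        ,  1.        ]])}
top {'vfov': 42.103261415495304, 'cx': 326.6112883086462, 'cy': 243.14297505494065, 'T': array([[-0.03100535, -0.99479319,  0.09708338,  0.4596349 ],
       [-0.9993264 ,  0.03276055,  0.01653745, -0.01865135],
       [-0.01963185, -0.09650524, -0.99513885,  1.42393212],
       [ 0.        ,  0.        ,  0.        ,  1.        ]])}
{'time': 0.1, 'joint_positions': array([-1.33209686e+00,  8.78490387e-02,  1.37204532e+00,  7.43568790e-06,
        1.68359650e+00, -1.03145344e-01]), 'qvel': array([-0.0008789 , -0.00218132, -0.00334809,  0.00134924,  0.00151197,
       -0.0008299 ]), 'joint_torque': array([ 1.97335081e-03, -3.41252232e+01, -3.03301620e+01,  7.19875842e-02,
        3.04180034e-02, -1.02278509e-04]), 'tool_pos': array([ 0.18424211, -0.51774701,  0.21846803]), 'ee_rot': array([-3.13970529e+00, -2.02795508e-04,  3.41845450e-01]), 'wrist_force': array([-0.39532059,  0.80883935,  0.02012011]), 'wrist_torque': array([-0.02744457,  0.03517239, -0.00759588]), 'finger_force': 0.0, 'width': 0.0940435650101984}
```

View pics/side0.png

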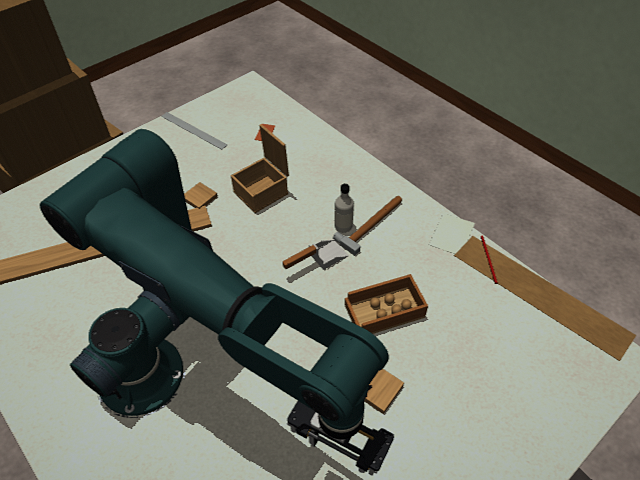

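View pics/top0.png

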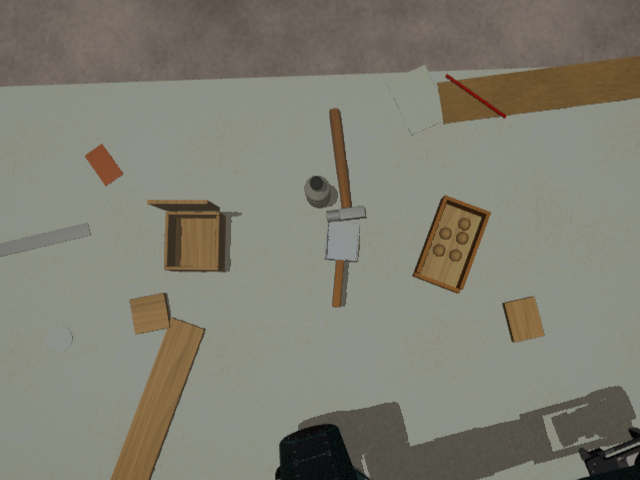

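The side view shows the tray at (387,303), the scoop at (325,250) with its handle towards the robot, the hammer head just past the lip at (347,243), and the box at (262,180) with its lid standing up. In the top view these are the tray at (452,244), pan at (343,240), handle at (338,285), box at (195,240), lid edge at (184,204), hammer head at (346,213) and glue at (317,190).

```bash
cat > h.py <<'E'
import numpy as np, cv2
from bench import robot
C={n:robot.get_calibration(n) for n in("side","top")}
def ray(n,p):
    c=C[n]; f=240/np.tan(np.radians(c["vfov"]/2))
    d=c["T"][:3,:3]@np.array([(p[0]-c["cx"])/f,(p[1]-c["cy"])/f,1]); return c["T"][:3,3],d/np.linalg.norm(d)
def plane(n,p,z):
    o,d=ray(n,p); return o+d*(z-o[2])/d[2]
def tri(ps,pt):
    (o1,a),(o2,b)=ray("side",ps),ray("top",pt)
    s=np.linalg.lstsq(np.c_[a,-b],o2-o1,rcond=None)[0]; p,q=o1+a*s[0],o2+b*s[1]; return (p+q)/2,np.linalg.norm(p-q)
def proj(n,P):
    c=C[n]; f=240/np.tan(np.radians(c["vfov"]/2)); q=np.linalg.inv(c["T"])@np.r_[P,1]
    return np.array([c["cx"]+f*q[0]/q[2],c["cy"]+f*q[1]/q[2]])
def rects(im,roi,lo,hi,amin=60):
    x,y,w,h=roi; m=cv2.inRange(cv2.cvtColor(im[y:y+h,x:x+w],cv2.COLOR_BGR2HSV),lo,hi)
    cs=cv2.findContours(m,cv2.RETR_EXTERNAL,cv2.CHAIN_APPROX_NONE,offset=(x,y))[0]
    return sorted([(cv2.contourArea(c),cv2.boxPoints(cv2.minAreaRect(c)),c) for c in cs if cv2.contourArea(c)>amin],key=lambda t:-t[0])
E
python3 - <<'E'
from h import *
np.set_printoptions(precision=3,suppress=True)
t=cv2.imread("pics/top0.png"); s=cv2.imread("pics/side0.png")
W=((0,70,20),(30,255,255))
for nm,n,im,roi,z in(("tray","top",t,(400,185,105,120),.055),("tray","side",s,(335,265,105,80),.055),("box","top",t,(140,190,100,90),.075),("handleT","top",t,(320,262,40,55),.073),("handleS","side",s,(275,235,45,40),.073)):
    for a,b,c in rects(im,roi,*W)[:2]:
        print(nm,n,a,"\n",np.c_[b,np.array([plane(n,p,z) for p in b])])
g=rects(t,(318,218,50,48),(0,0,150),(180,40,255))
ii=t[218:266:6,318:368:6]; 
print(cv2.cvtColor(t[240:241,315:370:5],cv2.COLOR_BGR2HSV)[0].tolist())
cv2.imwrite("pics/c1.png",np.hstack([cv2.resize(t[190:310,310:500],(400,253),interpolation=2),cv2.resize(s[225:345,275:465],(400,253),interpolation=2)]))
cv2.imwrite("pics/c2.png",np.hstack([cv2.resize(t[185:285,135:255],(400,333),interpolation=2),cv2.resize(s[115:215,215:335],(400,333),interpolation=2)]))
E
```

```text
tray top 4375.5 
 [[412.156 276.005   0.515  -0.181   0.055]
 [442.478 193.702   0.695  -0.256   0.055]
 [491.137 211.629   0.651  -0.361   0.055]
 [460.815 293.932   0.472  -0.285   0.055]]
tray side 3210.5 
 [[341.193 293.733   0.512  -0.182   0.055]
 [416.555 270.345   0.717  -0.263   0.055]
 [430.553 315.449   0.637  -0.384   0.055]
 [355.191 338.837   0.446  -0.304   0.055]]
box top 4127.5 
 [[147.    200.      0.7     0.396   0.075]
 [225.    200.      0.694   0.224   0.075]
 [225.    271.      0.538   0.226   0.075]
 [147.    271.      0.543   0.397   0.075]]
handleT top 322.5 
 [[331.541 305.871   0.455  -0.003   0.073]
 [335.47  261.336   0.551  -0.014   0.073]
 [343.7   262.062   0.549  -0.032   0.073]
 [339.771 306.597   0.453  -0.02    0.073]]
handleS side 266.0 
 [[280.943 261.395   0.453  -0.004   0.073]
 [313.242 243.777   0.559  -0.016   0.073]
 [317.484 251.554   0.55   -0.045   0.073]
 [285.185 269.172   0.445  -0.032   0.073]]
[[41, 19, 145], [35, 21, 145], [45, 11, 144], [96, 9, 146], [90, 7, 146], [83, 7, 145], [72, 9, 148], [75, 7, 146], [80, 5, 145], [32, 24, 138], [32, 25, 142]]
```

View pics/c1.png

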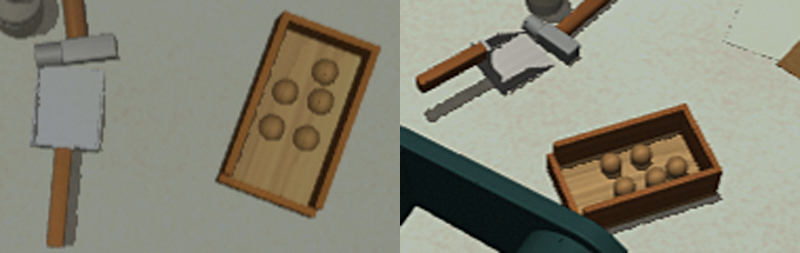

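View pics/c2.png

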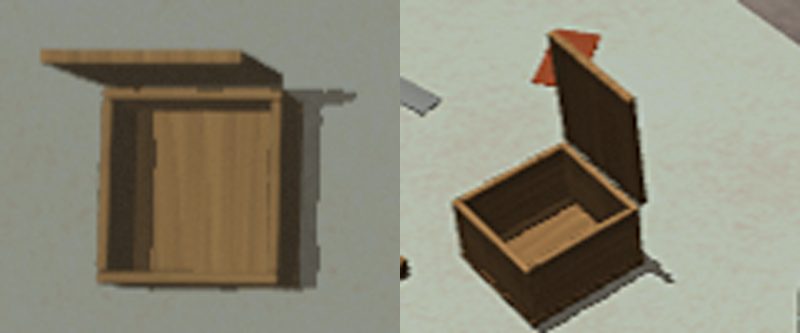

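c1 shows the tray's low end nearest the robot, with all 5 balls mid-tray and the scoop lip just short of the hammer head. c2 shows the box rim clearly, with the lid leaning back slightly past upright. Next I triangulate the corners read from these crops.

```bash
python3 - <<'E'
from h import *
np.set_printoptions(precision=3,suppress=True)
for n,s,t in(("tray NL",(347.2,298.2),(413.6,275.5)),("tray FL",(410.4,274.4),(445.4,195.7)),("tray FR",(427,305.8),(490,212.3)),
 ("box NL",(231.5,176.2),(164.4,270.2)),("box NR",(253.1,196),(217.5,270.2)),("box FR",(286.1,177.1),(219,213.5)),("box FL",(264.5,158.2),(165.9,212.6)),
 ("lid L",(260,124.6),(147.6,200.6)),("lid R",(284.9,144.4),(207,200.6)),("handle back",(283,265.3),(335.6,306.2)),("glue top",(344.5,187),(316.5,184))):
    print(n,*tri(s,t))
print("tray NR front",plane("top",(459.6,291.7),.034),plane("top",(413.6,275.5),.058))
print("lip L/R",plane("top",(328.5,222.3),.003),plane("top",(359.4,222.3),.003))
print("hammer head near edge", plane("top",(328,219),.02),plane("top",(366,217),.02))
t=cv2.imread("pics/top0.png")
for p in((284,92),(325,71),(320,101),(271,127),(306,138)): print("ball",plane("top",(310+p[0]/2.105,190+p[1]/2.105),.024))
b=rects(t,(320,268,40,45),(0,70,20),(30,255,255))[0][2]
v=cv2.fitLine(b,2,0,.01,.01).ravel(); p=plane("top",v[2:]-15*v[:2],.073);q=plane("top",v[2:]+15*v[:2],.073);print("handle line",p,q,np.arctan2(*(p-q)[[1,0]]))
E
```

```text
tray NL [ 0.521 -0.19   0.033] 0.010007521315676107
tray FL [ 0.691 -0.262  0.059] 0.003055935255832351
tray FR [ 0.65  -0.358  0.057] 0.0021670846113388976
box NL [0.546 0.358 0.072] 0.005932917025306618
box NR [0.542 0.241 0.077] 0.005295076647117362
box FR [0.666 0.235 0.078] 0.005014104119326061
box FL [0.673 0.354 0.071] 0.005740667821743019
lid L [0.675 0.355 0.205] 0.0008491454011626753
lid R [0.672 0.235 0.207] 0.001976212284923852
handle back [ 0.454 -0.011  0.062] 0.0004026125819076406
glue top [0.705 0.018 0.173] 0.003647031713794137
tray NR front [ 0.478 -0.287  0.034] [ 0.516 -0.184  0.058]
lip L/R [ 0.646 -0.001  0.003] [ 0.644 -0.072  0.003]
hammer head near edge [ 0.652 -0.     0.02 ] [ 0.653 -0.087  0.02 ]
ball [ 0.609 -0.262  0.024]
ball [ 0.63  -0.307  0.024]
ball [ 0.598 -0.3    0.024]
ball [ 0.572 -0.247  0.024]
ball [ 0.559 -0.283  0.024]
handle line [ 0.464 -0.013  0.073] [ 0.529 -0.021  0.073] 3.0175833110596764
```

>>> {"fn": "carry_out", "kwargs": {"increments": [[0,[0,0,0],6.76],[0,[0,0,0],6.76],[0,[0,0,0],6.76],[0,[0,0,0],6.76],[0,[19.7,-41.4,0],0],[0,[19.7,-41.4,0],0],[0,[19.7,-41.4,0],0],[0,[19.7,-41.4,0],0]]}}

```text
time: 0.9
tool_pos: [0.2844, -0.3625, 0.2189]
ee_rot: [-3.141, 0.0, -0.131]
wrist_force: [-0.6, -0.2, 0.4]
width: 0.0943
finger_force: 0.0
```

>>> {"fn": "carry_out", "kwargs": {"increments": [[0,[19.7,-41.4,0],0],[0,[19.7,-41.4,0],0],[0,[19.7,-41.4,0],0],[0,[19.7,-41.4,0],0],[0,[19.7,-41.4,0],0],[0,[19.7,-41.4,0],0],[0,[19.7,-41.4,0],0],[0,[19.7,-41.4,0],0]]}}

```text
time: 1.7
tool_pos: [0.4837, -0.0544, 0.2191]
ee_rot: [3.141, 0.0, -0.13]
wrist_force: [1.2, -0.0, -0.2]
width: 0.0939
finger_force: 0.0
```

>>> {"fn": "carry_out", "kwargs": {"increments": [[0,[19.7,-41.4,0],0],[0,[0,0,0],0],[0,[0,0,0],0]]}}

```text
time: 2.0
tool_pos: [0.5079, -0.0171, 0.2186]
ee_rot: [3.141, 0.002, -0.128]
wrist_force: [-0.2, -0.6, 0.1]
width: 0.0938
finger_force: 0.0
```

>>> {"fn": "carry_out", "kwargs": {"increments": [[0,[0,0,40],0],[0,[0,0,40],0],[0,[0,0,40],0],[0,[0,0,39.5],0],[0,[0,0,0],0]]}}

```text
time: 2.5
tool_pos: [0.5023, -0.0187, 0.0538]
ee_rot: [3.141, 0.014, -0.133]
wrist_force: [-0.9, -0.4, -1.0]
width: 0.0939
finger_force: 0.0
```

>>> {"fn": "carry_out", "kwargs": {"increments": [[255,[0,0,0],0],[255,[0,0,0],0],[255,[0,0,0],0],[255,[0,0,0],0],[255,[0,0,0],0],[255,[0,0,0],0],[255,[0,0,0],0],[255,[0,0,0],0]]}}

```text
time: 3.3
tool_pos: [0.5081, -0.0177, 0.0599]
ee_rot: [3.142, 0.0, -0.13]
wrist_force: [0.5, -0.3, -0.3]
width: 0.0336
finger_force: 0.0
```

>>> {"fn": "carry_out", "kwargs": {"increments": [[255,[0,0,-15],0],[255,[0,0,-15],0],[255,[0,0,-15],0],[255,[0,0,-15],0],[255,[0,0,-20],0],[255,[0,0,-20],0],[255,[0,0,-20],0],[255,[0,0,0],0]]}}

```text
time: 4.1
tool_pos: [0.5099, -0.018, 0.1832]
ee_rot: [3.141, -0.007, -0.13]
wrist_force: [0.6, 0.2, 0.8]
width: 0.0005
finger_force: 0.0
```

```bash
python3 - <<'E'
from h import *
s=robot.snapshot("side");t=robot.snapshot("top")
cv2.imwrite("pics/c3.png",np.hstack([cv2.resize(t[170:290,270:430],(400,300),interpolation=2),cv2.resize(s[170:290,250:410],(400,300),interpolation=2)]))
E
```

```text
(no output)
```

View pics/c3.png

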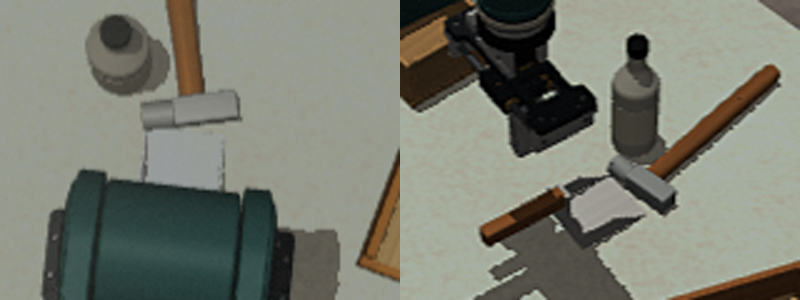

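c3 shows that the scoop hasn't moved (lip at about (344,223) in the top view). The fingers close slowly and were still moving when I lifted, so I reopen and grip again with more time to close.

>>> {"fn": "carry_out", "kwargs": {"increments": [[110,[0,0,0],0],[110,[0,0,0],0],[110,[0,0,0],0],[110,[0,0,0],0],[110,[0,0,0],0],[110,[0,0,0],0],[110,[0,0,0],0],[110,[0,0,0],0]]}}

```text
time: 5.0
tool_pos: [0.5082, -0.0178, 0.18]
ee_rot: [3.142, -0.0, -0.13]
wrist_force: [0.5, -0.1, 0.4]
width: 0.053
finger_force: 0.0
```

>>> {"fn": "carry_out", "kwargs": {"increments": [[110,[0,0,40],0],[110,[0,0,40],0],[110,[0,0,40],0],[110,[0,0,5.5],0],[110,[0,0,0],0],[255,[0,0,0],0],[255,[0,0,0],0],[255,[0,0,0],0]]}}

```text
time: 5.8
tool_pos: [0.5097, -0.018, 0.0567]
ee_rot: [3.141, -0.004, -0.13]
wrist_force: [-0.3, 0.1, 0.0]
width: 0.0332
finger_force: 0.0
```

>>> {"fn": "carry_out", "kwargs": {"increments": [[255,[0,0,0],0],[255,[0,0,0],0],[255,[0,0,0],0],[255,[0,0,0],0],[255,[0,0,0],0]]}}

```text
time: 6.3
tool_pos: [0.5085, -0.0179, 0.0551]
ee_rot: [3.141, -0.001, -0.13]
wrist_force: [-1.3, 1.0, 4.8]
width: 0.0181
finger_force: 30.0
```

>>> {"fn": "carry_out", "kwargs": {"increments": [[255,[0,0,-10],0],[255,[0,0,-20],0],[255,[0,0,-30],0],[255,[0,0,-30],0],[255,[0,0,-30],0],[255,[0,0,0],5.4],[255,[0,0,0],5.4],[255,[0,0,0],5.4]]}}

```text
time: 7.1
tool_pos: [0.5077, -0.0176, 0.1743]
ee_rot: [3.141, 0.001, -0.417]
wrist_force: [-0.2, 0.7, -1.0]
width: 0.0177
finger_force: 30.0
```

>>> {"fn": "carry_out", "kwargs": {"increments": [[255,[-12.7,33.7,0],0],[255,[-12.7,33.7,0],0],[255,[-12.7,33.7,0],0],[255,[-12.7,33.7,0],0],[255,[-12.7,33.7,0],0],[255,[-12.7,33.7,0],0],[255,[0,0,0],0],[255,[0,0,0],0]]}}

```text
time: 7.9
tool_pos: [0.3568, -0.1724, 0.1743]
ee_rot: [-3.141, 0.0, -0.415]
wrist_force: [0.2, -0.4, -1.5]
width: 0.0179
finger_force: 30.0
```

```bash
python3 - <<'E'
from h import *
o=robot.get_obs();print(o["tool_pos"],o["ee_rot"],o["width"])
s=robot.snapshot("side");t=robot.snapshot("top")
cv2.imwrite("pics/c4.png",np.hstack([cv2.resize(t[180:360,330:520],(400,379),interpolation=2),cv2.resize(s[230:410,250:440],(400,379),interpolation=2)]))
E
```

```text
[ 0.35679936 -0.17238675  0.17425821] [-3.14067479e+00  4.30284539e-04 -4.14838643e-01] 0.01794965149384289
```

View pics/c4.png

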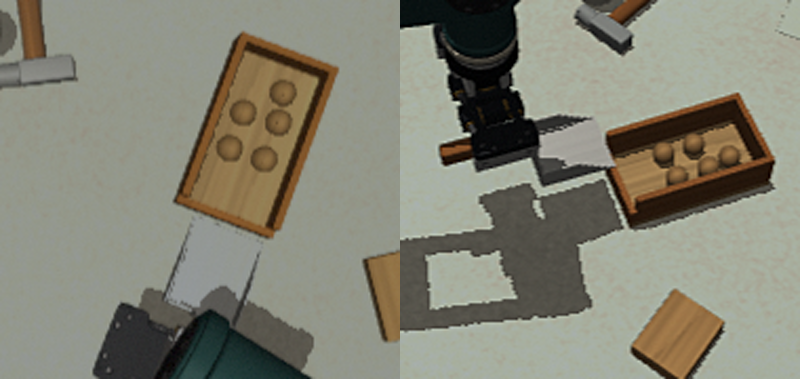

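c4 shows the scoop held straight in line with the tray, with its lip at top (423,283)-(454,294) and side (346,287)-(351,307). I check its tilt next.

```bash
python3 - <<'E'
from h import *
for s,t in(((346,287),(423.1,283.5)),((351.2,307.4),(454.4,294))): print(*tri(s,t))
E
```

```text
[ 0.50117422 -0.19989489  0.11482408] 0.01302812999927975
[ 0.47195601 -0.25882049  0.12036731] 0.00023935319668713398
```

>>> {"fn": "carry_out", "kwargs": {"increments": [[255,[0,0,33],0],[255,[0,0,33],0],[255,[0,0,33],0],[255,[0,0,0],0],[255,[0,0,0],0],[255,[5,0,0],0],[255,[5,0,0],0],[255,[1,0,0],0]]}}

```text
time: 8.8
tool_pos: [0.369, -0.1778, 0.0772]
ee_rot: [3.141, -0.004, -0.413]
wrist_force: [1.3, 0.4, -1.5]
width: 0.0178
finger_force: 30.0
```

>>> {"fn": "carry_out", "kwargs": {"increments": [[255,[5.8,0,-12.2],0],[255,[6.8,0,-11.5],0],[255,[7.8,0,-11],0],[255,[8.7,0,-10.2],0],[255,[9.6,0,-9.5],0],[255,[10.3,0,-8.5],0],[255,[4,0,-3],0],[255,[0,0,0],0]]}}

```text
time: 9.6
tool_pos: [0.4165, -0.1985, 0.1424]
ee_rot: [3.141, -0.001, -0.413]
wrist_force: [-1.0, 0.8, -2.2]
width: 0.018
finger_force: 30.0
```

```bash
python3 - <<'E'
from h import *
s=robot.snapshot("side")
o=robot.get_obs();print(o["tool_pos"],o["ee_rot"],o["width"])
cv2.imwrite("pics/c5.png",cv2.resize(s[240:360,270:430],(640,480),interpolation=2))
E
```

```text
[ 0.41634925 -0.19838322  0.14193222] [ 3.14141086e+00 -1.42040396e-03 -4.12894647e-01] 0.01780636167110473
```

View pics/c5.png

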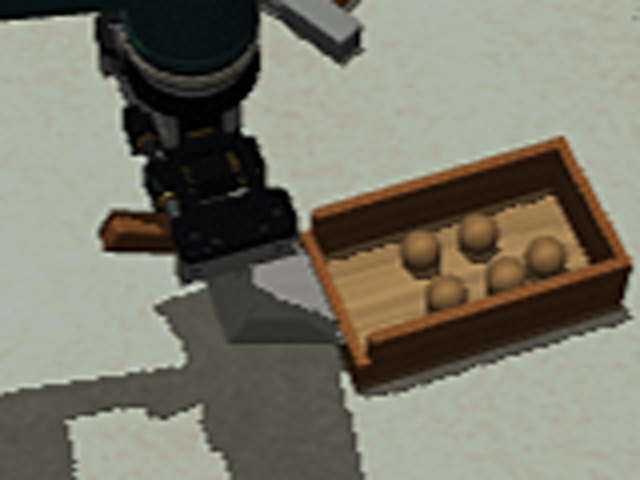

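c5 shows the scoop tilted lip-down, with its lip on the tray's front wall at about (335,335). The geometry gives about 33°. I now lift over the low wall and set the lip on the tray floor behind the balls.

>>> {"fn": "carry_out", "kwargs": {"increments": [[255,[-3,0,-10],0],[255,[0,0,-22],0],[255,[15,0,0],0],[255,[20,0,0],0],[255,[20,0,0],0],[255,[8,0,0],0],[255,[0,0,0],0],[255,[0,0,0],0]]}}

```text
time: 10.45
tool_pos: [0.4703, -0.2219, 0.1735]
ee_rot: [3.142, 0.0, -0.413]
wrist_force: [0.3, 0.1, -1.8]
width: 0.0179
finger_force: 30.0
```

>>> {"fn": "carry_out", "kwargs": {"increments": [[255,[0,0,15],0],[255,[0,0,15],0],[255,[0,0,10],0],[255,[0,0,0],0],[255,[5,0,0],0],[255,[8,0,0],0],[255,[8,0,0],0],[255,[8,0,0],0]]}}

```text
time: 11.25
tool_pos: [0.4985, -0.2344, 0.134]
ee_rot: [3.141, -0.001, -0.413]
wrist_force: [-0.7, 0.4, -1.0]
width: 0.0178
finger_force: 30.0
```

>>> {"fn": "carry_out", "kwargs": {"increments": [[255,[8,0,0],0],[255,[8,0,0],0],[255,[6,0,0],0],[255,[4,0,0],0],[255,[0,0,0],0]]}}

```text
time: 11.75
tool_pos: [0.5216, -0.2444, 0.1332]
ee_rot: [3.142, 0.0, -0.413]
wrist_force: [-0.8, -0.5, -2.2]
width: 0.0181
finger_force: 30.0
```

```bash
python3 - <<'E'
from h import *
s=robot.snapshot("side");t=robot.snapshot("top")
cv2.imwrite("pics/c6.png",np.hstack([cv2.resize(t[180:300,390:510],(400,400),interpolation=2),cv2.resize(s[240:360,320:440],(400,400),interpolation=2)]))
E
```

```text
(no output)
```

View pics/c6.png

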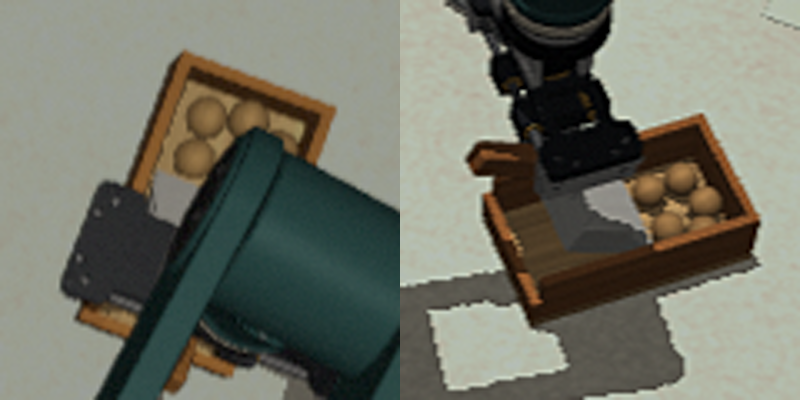

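c6 shows all five balls at the back of the tray, ahead of the lip, and the pan inside the walls. I flatten the pan with the lip held in place, then advance under the balls.

>>> {"fn": "carry_out", "kwargs": {"increments": [[255,[-6,0,5],0],[255,[-10.3,0,8.5],0],[255,[-9.6,0,9.5],0],[255,[-8.7,0,10.2],0],[255,[-7.8,0,11],0],[255,[-6.8,0,11.5],0],[255,[-5.8,0,12],0],[255,[0,0,0],0]]}}

```text
time: 12.65
tool_pos: [0.4696, -0.2217, 0.065]
ee_rot: [3.141, 0.001, -0.413]
wrist_force: [0.7, -0.9, -3.2]
width: 0.0176
finger_force: 30.0
```

>>> {"fn": "carry_out", "kwargs": {"increments": [[255,[0,0,0],0],[255,[6,0,0],0],[255,[8,0,0],0],[255,[8,0,0],0],[255,[8,0,0],0],[255,[8,0,0],0],[255,[8,0,0],0],[255,[0,0,0],0]]}}

```text
time: 13.45
tool_pos: [0.514, -0.2412, 0.0656]
ee_rot: [3.141, -0.001, -0.413]
wrist_force: [0.5, -0.6, -2.1]
width: 0.0176
finger_force: 30.0
```

```bash
python3 - <<'E'
from h import *
s=robot.snapshot("side");t=robot.snapshot("top")
o=robot.get_obs();print(o["tool_pos"],o["ee_rot"],o["wrist_force"])
cv2.imwrite("pics/c7.png",np.hstack([cv2.resize(t[180:300,390:510],(400,400),interpolation=2),cv2.resize(s[240:360,320:440],(400,400),interpolation=2)]))
E
```

```text
[ 0.51299812 -0.24063116  0.06552756] [ 3.14156028e+00  4.62617071e-04 -4.12744188e-01] [ 0.3296913  -1.09101859 -1.92233064]
```

View pics/c7.png

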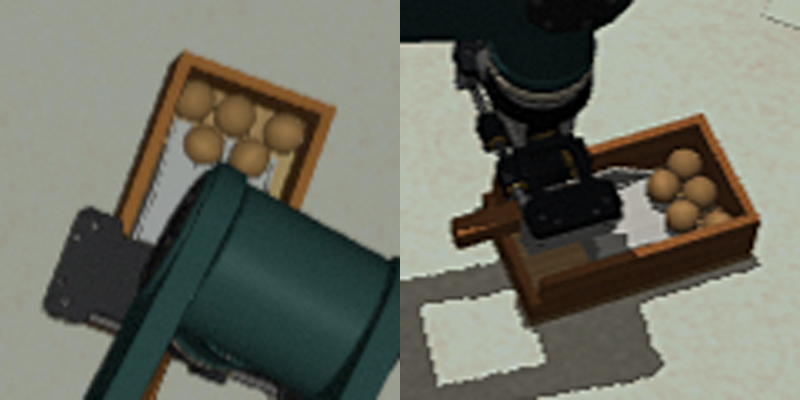

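c7 shows two balls already on the pan and three against the back wall. I push on the last 20 mm, tilt the lip up by levering on the pan's back edge, and lift.

>>> {"fn": "carry_out", "kwargs": {"increments": [[255,[7,0,0],0],[255,[7,0,0],0],[255,[6,0,0],0],[255,[0,0,0],0],[255,[-2.4,0,3],0],[255,[-2.8,0,3.1],0],[255,[-3,0,3],0],[255,[-3.1,0,3],0]]}}

```text
time: 14.35
tool_pos: [0.5239, -0.2456, 0.0578]
ee_rot: [3.141, -0.01, -0.413]
wrist_force: [0.4, 0.8, 8.0]
width: 0.0176
finger_force: 30.0
```

>>> {"fn": "carry_out", "kwargs": {"increments": [[255,[0,0,0],0],[255,[0,0,0],0],[255,[0,0,-8],0],[255,[0,0,-15],0],[255,[0,0,-20],0],[255,[0,0,-25],0],[255,[0,0,-25],0],[255,[0,0,-15],0]]}}

```text
time: 15.15
tool_pos: [0.5215, -0.2445, 0.1645]
ee_rot: [3.141, -0.003, -0.413]
wrist_force: [0.1, -1.0, -2.2]
width: 0.0175
finger_force: 30.0
```

```bash
python3 - <<'E'
from h import *
s=robot.snapshot("side");t=robot.snapshot("top")
o=robot.get_obs();print(o["tool_pos"],o["ee_rot"],o["wrist_force"])
cv2.imwrite("pics/c8.png",np.hstack([cv2.resize(t[180:300,390:510],(400,400),interpolation=2),cv2.resize(s[220:340,320:440],(400,400),interpolation=2)]))
E
```

```text
[ 0.52218208 -0.24491706  0.1649911 ] [ 3.14077908 -0.00599231 -0.41290878] [ 1.00149577  0.21657799 -1.37883204]
```

View pics/c8.png

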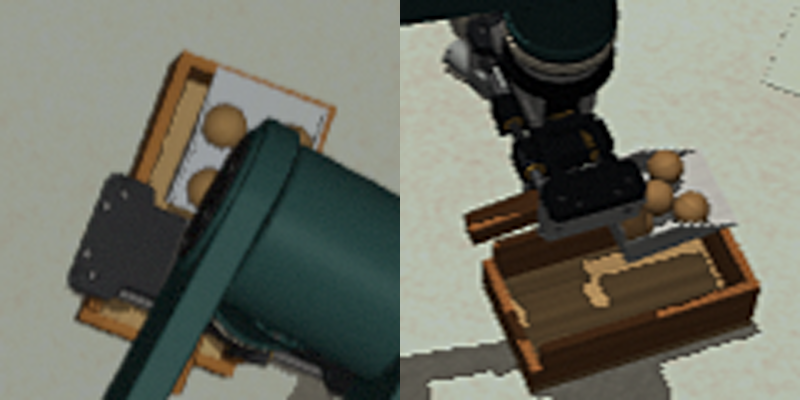

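c8 shows the scoop lifted lip-up with at least four balls in it and the tray floor looking empty. I carry it gently to the box, passing well clear of the glue.

>>> {"fn": "carry_out", "kwargs": {"increments": [[255,[0,0,0],-3],[255,[0,0,0],-5],[255,[0,0,0],-5.5],[255,[0,0,0],-5],[255,[0,0,0],-3],[255,[-5,-10,0],0],[255,[-10,-20,0],0],[255,[-10,-30,0],0]]}}

```text
time: 16.05
tool_pos: [0.4969, -0.1827, 0.1601]
ee_rot: [-3.141, 0.003, -0.041]
wrist_force: [0.2, 0.4, -2.6]
width: 0.0174
finger_force: 30.0
```

>>> {"fn": "carry_out", "kwargs": {"increments": [[255,[-10,-35,0],0],[255,[-10,-40,0],0],[255,[-10,-40,0],0],[255,[-5,-40,0],0],[255,[0,-40,0],0],[255,[0,-40,0],0],[255,[0,-40,0],0],[255,[0,-40,0],0]]}}

```text
time: 16.85
tool_pos: [0.4735, 0.1348, 0.1607]
ee_rot: [3.141, 0.002, -0.039]
wrist_force: [0.7, 1.1, -2.4]
width: 0.0175
finger_force: 30.0
```

>>> {"fn": "carry_out", "kwargs": {"increments": [[255,[3,-40,0],0],[255,[5,-40,0],0],[255,[3,-40,0],0],[255,[2,-25,0],0],[255,[0,-15,0],0],[255,[0,-9,0],0],[255,[0,0,0],0],[255,[0,0,0],0]]}}

```text
time: 17.65
tool_pos: [0.4942, 0.3002, 0.1614]
ee_rot: [3.14, 0.0, -0.039]
wrist_force: [-0.6, -1.0, -2.0]
width: 0.0179
finger_force: 30.0
```

```bash
python3 - <<'E'
from h import *
s=robot.snapshot("side");t=robot.snapshot("top")
cv2.imwrite("pics/t9.png",t);cv2.imwrite("pics/s9.png",s)
o=robot.get_obs();print(o["time"],o["tool_pos"],o["ee_rot"],o["wrist_force"])
# grey (aluminium) blob and round brown blobs near box, tray interior brightness
for n,im,roi in(("top",t,(140,180,120,110)),("side",s,(200,90,140,130)),("topTray",t,(410,190,85,105)),("sideTray",s,(340,265,95,80))):
    x,y,w,h=roi; g=cv2.medianBlur(cv2.cvtColor(cv2.resize(im[y:y+h,x:x+w],None,fx=4,fy=4,interpolation=2),cv2.COLOR_BGR2GRAY),5)
    c=cv2.HoughCircles(g,cv2.HOUGH_GRADIENT,1,28,param1=80,param2=18,minRadius=16,maxRadius=34)
    print(n,None if c is None else np.round(c[0]/4+[x,y,0],1).tolist())
x,y=190,100
for n,im,roi in(("top",t,(140,180,120,110)),("side",s,(200,90,140,130))):
    for a,b,c in rects(im,roi,(0,0,115),(180,60,255),80)[:3]: print(n,a,b.round(1).tolist())
E
```

```text
17.75 [0.49447057 0.30003981 0.16165566] [ 3.14104998e+00 -8.35954391e-05 -3.93650809e-02] [ 0.02424751  0.13257164 -3.1300303 ]
top [[190.4, 235.4, 6.7], [175.6, 259.4, 6.7], [175.4, 242.4, 7.2]]
side [[259.9, 161.9, 7.2], [219.1, 119.4, 5.8]]
topTray None
sideTray None
top 5373.0 [[140.0, 180.0], [259.0, 180.0], [259.0, 274.0], [140.0, 274.0]]
top 388.5 [[166.89999389648438, 264.3999938964844], [170.1999969482422, 221.1999969482422], [204.3000030517578, 223.8000030517578], [201.0, 267.0]]
side 8683.5 [[224.0, 219.0], [224.0, 90.0], [339.0, 90.0], [339.0, 219.0]]
side 1024.0 [[173.8000030517578, 157.3000030517578], [207.10000610351562, 137.89999389648438], [247.0, 206.0], [213.8000030517578, 225.5]]
```

Three balls are visible in the pan and Hough finds none in the tray. Next I lower the pan into the box, push the lip against the far inner wall and swing it lip-down.

>>> {"fn": "carry_out", "kwargs": {"increments": [[255,[3,0,0],0],[255,[3,0,0],0],[255,[0,0,12],0],[255,[0,0,20],0],[255,[0,0,20],0],[255,[0,0,20],0],[255,[0,0,9],0],[255,[0,0,0],0]]}}

```text
time: 18.55
tool_pos: [0.4993, 0.3009, 0.0797]
ee_rot: [3.141, 0.002, -0.038]
wrist_force: [0.7, 0.6, -0.9]
width: 0.0178
finger_force: 30.0
```

>>> {"fn": "carry_out", "kwargs": {"increments": [[255,[3,0,0],0],[255,[5,0,0],0],[255,[4,0,0],0],[255,[2,0,0],0],[255,[2,0,0],0],[255,[0,0,0],0]]}}

```text
time: 19.15
tool_pos: [0.5167, 0.3003, 0.0804]
ee_rot: [3.141, -0.0, -0.038]
wrist_force: [0.3, 0.1, -2.4]
width: 0.0175
finger_force: 30.0
```

>>> {"fn": "carry_out", "kwargs": {"increments": [[255,[3.9,0,-15.9],0],[255,[5.5,0,-15.2],0],[255,[7.1,0,-14.5],0],[255,[8.6,0,-13.6],0],[255,[9.9,0,-12.7],0],[255,[11.2,0,-11.6],0],[255,[12.3,0,-10.4],0],[255,[0,0,0],0]]}}

```text
time: 19.95
tool_pos: [0.571, 0.2985, 0.1771]
ee_rot: [3.141, 0.009, -0.037]
wrist_force: [-14.1, -0.9, 7.1]
width: 0.0177
finger_force: 30.0
```

```bash
cat > look.py <<'E'
from h import *
import sys
k=sys.argv[1]; s=robot.snapshot("side");t=robot.snapshot("top")
cv2.imwrite(f"pics/t{k}.png",t);cv2.imwrite(f"pics/s{k}.png",s)
o=robot.get_obs();print(o["time"],o["tool_pos"],o["ee_rot"],o["wrist_force"],o["width"])
for n,im,roi in(("top",t,(140,180,120,110)),("side",s,(200,90,140,130)),("topTray",t,(410,190,85,105)),("sideTray",s,(340,265,95,80))):
    x,y,w,h=roi; g=cv2.medianBlur(cv2.cvtColor(cv2.resize(im[y:y+h,x:x+w],None,fx=4,fy=4,interpolation=2),cv2.COLOR_BGR2GRAY),5)
    c=cv2.HoughCircles(g,cv2.HOUGH_GRADIENT,1,28,param1=80,param2=18,minRadius=16,maxRadius=34)
    print(n,None if c is None else np.round(c[0]/4+[x,y,0],1).tolist())
for n,im,roi in(("top",t,(150,215,75,60)),("side",s,(225,130,70,75))):
    for a,b,c in rects(im,roi,(0,0,100),(180,45,255),60)[:4]: print(n,a,b.round(1).tolist())
E
python3 look.py 10
```

```text
20.05 [0.57064493 0.29855992 0.17666089] [ 3.14094951  0.00834684 -0.03622574] [-12.7389263   -1.49898692   8.2399033 ] 0.017945257646134728
top [[196.4, 225.6, 7.5]]
side None
topTray None
sideTray None
top 78.0 [[150.0, 267.0], [163.0, 267.0], [163.0, 274.0], [150.0, 274.0]]
top 60.5 [[187.0, 271.0], [224.0, 271.0], [224.0, 274.0], [187.0, 274.0]]
side 454.0 [[225.0, 160.0], [250.0, 160.0], [250.0, 204.0], [225.0, 204.0]]
side 192.5 [[225.0, 155.0], [225.0, 130.0], [237.0, 130.0], [237.0, 155.0]]
side 84.5 [[278.0, 195.0], [294.0, 195.0], [294.0, 204.0], [278.0, 204.0]]
```

>>> {"fn": "carry_out", "kwargs": {"increments": [[255,[-6,0,0],0],[255,[-10,0,0],0],[255,[-12,0,0],0],[255,[-8,0,0],0],[255,[0,0,0],0],[255,[0,0,0],0],[255,[0,0,0],0],[255,[0,0,0],0]]}}

```text
time: 20.85
tool_pos: [0.5393, 0.2995, 0.1744]
ee_rot: [3.142, -0.0, -0.038]
wrist_force: [-0.1, -0.4, -1.4]
width: 0.0176
finger_force: 30.0
```

```bash
python3 look.py 11
```

```text
20.95 [0.53916218 0.29950499 0.17431263] [ 3.14146245e+00 -4.29979680e-05 -3.79073217e-02] [ 0.52239508 -0.08186663 -1.65776645] 0.01764762176300854
top None
side None
topTray None
sideTray None
top 915.0 [[168.0, 217.0], [205.0, 217.0], [205.0, 251.0], [168.0, 251.0]]
top 180.5 [[149.0, 238.39999389648438], [150.0, 214.39999389648438], [165.0, 215.0], [164.0, 239.0]]
side 281.0 [[242.3000030517578, 147.0], [265.79998779296875, 138.60000610351562], [276.29998779296875, 167.89999389648438], [252.8000030517578, 176.3000030517578]]
side 277.0 [[225.0, 165.0], [240.0, 165.0], [240.0, 204.0], [225.0, 204.0]]
side 86.5 [[277.0, 195.0], [294.0, 195.0], [294.0, 204.0], [277.0, 204.0]]
```

```bash
python3 - <<'E'
from h import *
np.set_printoptions(precision=3,suppress=True)
for s,t in(((265.8,138.6),(168,217)),((276.3,167.9),(205,217)),((242.3,147),(168,251)),((252.8,176.3),(205,251))): print(*tri(s,t))
t=cv2.cvtColor(cv2.imread("pics/t11.png"),cv2.COLOR_BGR2HSV);s=cv2.cvtColor(cv2.imread("pics/s11.png"),cv2.COLOR_BGR2HSV)
def ch(im,x0,x1,y0,y1,st=2):
    for y in range(y0,y1,st): print(y,"".join("#" if im[y,x,1]<45 and im[y,x,2]>100 else "o" if im[y,x,1]>=70 and im[y,x,2]>60 else "." for x in range(x0,x1)))
ch(t,145,230,195,285); ch(s,222,300,120,215)
E
```

```text
[0.65  0.313 0.191] 0.018060803864358405
[0.653 0.261 0.107] 0.0007225879666884706
[0.575 0.314 0.202] 0.0038191736424424403
[0.574 0.262 0.123] 0.011486523018031153
195 ############.ooooooooooooooooooooooooooooooooooooooooooooooooooooooooo....##########.
197 #############.ooooooooooooooooooooooooooooooooooooooooooooooooooooooooo...###########
199 ##############.ooooooooooooooooooooooooooooooooooooooooooooooooooooooooo.#####.######
201 ###############.oooooooooooooooooooooooooooooooooooooooooooooooooooooooo.###..#.#####
203 ################.oooooooooooooooooooooooooooooooooooooooooooooooooooooooo..##########
205 #################.oooooooooooooooooooooooooooooooooooooooooooooooooooooooo.##########
207 ##################.oooooooooooooooooooooooooooooooooooooooooooooooooooooooo###.####.#
209 ####################ooooooooooooooooooooooooooooooooooooooooooooooooooooooo##.#####.#
211 #####################.ooooooooooooooooooooooooooooooooooooooooooooooooooooo.#####.###
213 #####################ooooooooooooooooooooooooooooooooooooooooooooooooooooooo...######
215 #####################ooooooooo
[... 6399 characters left out ...]
......................##############
200 ########.....................................................#################
202 #########.................................................####################
204 ############...........................................#######################
206 ################...................................###########################
208 ##################.............................###############################
210 ##################.................................###########################
212 #################........................................#####################
214 ##############.................................................###############
```

>>> {"fn": "carry_out", "kwargs": {"increments": [[255,[0,0,-20],0],[255,[0,0,-20],0],[255,[0,0,-20],0],[255,[-20,10,0],0],[255,[-30,25,0],0],[255,[-30,35,0],0],[255,[-30,40,0],0],[255,[-10,40,0],0]]}}

```text
time: 21.75
tool_pos: [0.4111, 0.1534, 0.2348]
ee_rot: [-3.142, -0.0, -0.035]
wrist_force: [0.5, 0.1, -1.4]
width: 0.0178
finger_force: 30.0
```

>>> {"fn": "carry_out", "kwargs": {"increments": [[255,[0,35,0],0],[255,[0,25,0],0],[255,[0,10,0],0],[255,[0,0,0],0],[255,[0,0,0],0]]}}

```text
time: 22.25
tool_pos: [0.4109, 0.0849, 0.2345]
ee_rot: [-3.141, -0.0, -0.037]
wrist_force: [-0.3, -0.2, -1.1]
width: 0.0178
finger_force: 30.0
```

```bash
python3 look.py 12; python3 - <<'E'
from h import *
np.set_printoptions(precision=3,suppress=True)
def ch(n,x0,x1,y0,y1,st,f):
    im=cv2.cvtColor(cv2.imread(n),cv2.COLOR_BGR2HSV)
    for y in range(y0,y1,st): print(y,"".join("#" if im[y,x,1]<45 and im[y,x,2]>100 else "0123456789"[min(9,im[y,x,2]//20)] if im[y,x,1]>=60 else "." for x in range(x0,x1)))
ch("pics/t12.png",140,230,185,280,2,0)
ch("pics/t12.png",250,330,190,330,3,0)
E
```

```text
22.35 [0.41081484 0.08526168 0.23434233] [-3.14112687e+00  3.73657867e-04 -3.61615901e-02] [ 0.46462097  0.33801928 -1.34421291] 0.018209742264516042
top [[185.9, 250.4, 6.6]]
side None
topTray None
sideTray None
top 939.5 [[150.0, 215.0], [224.0, 215.0], [224.0, 274.0], [150.0, 274.0]]
side 386.0 [[245.0, 130.0], [265.29998779296875, 127.5999984741211], [269.29998779296875, 161.6999969482422], [249.0, 164.10000610351562]]
side 103.5 [[266.0, 195.0], [294.0, 195.0], [294.0, 204.0], [266.0, 204.0]]
side 82.5 [[225.0, 190.0], [234.0, 190.0], [234.0, 204.0], [225.0, 204.0]]
185 ############44444444444444444444444444444444444444444444444444444444443.##################
187 #############54444444444444444444444444444444444444444444444444444444443.#################
189 ##############54444444444444444444444444444444444444444444444444444444443#################
191 ###############54444444444444444444444444444444444444444444444444444444432################
193 ################44444444444444444444444444444444444444444444444444444444433...............
195 #################54444444444444444444444444
[... 7332 characters left out ...]
...............####.
307 ##################....####################........#####.........................
310 ##################....#################....2.22.22.............................#
313 ##############...............2....2......2222222222..1..........................
316 ..2..2.2.2.2.22222.22.2.2222222222222..122222222222.............................
319 2222222222.222.222222222222222222222221.222222222222............................
322 22222222222222222222223223222222222222..23323333222122..........................
325 22332332332333323223323333332333333332.123333333323222..........................
328 33333333333333233333333333333333333332..23333333333222..1.......................
```

All five balls show in the box in the top view, at about (186,250), (180,261), (194,261), (211,249) and (211,261). The lid has been pushed further back. I lay the scoop on the clear bench here, and lip contact will turn it flat as it goes down.

>>> {"fn": "carry_out", "kwargs": {"increments": [[255,[0,0,35],0],[255,[0,0,40],0],[255,[0,0,30],0],[255,[-4,0,8],0],[255,[-5,0,8],0],[255,[-5,0,8],0],[255,[-5,0,8],0],[255,[-5,0,8],0]]}}

```text
time: 23.15
tool_pos: [0.387, 0.0853, 0.0901]
ee_rot: [-3.141, -0.002, -0.037]
wrist_force: [0.1, 0.8, -1.5]
width: 0.0182
finger_force: 30.0
```

>>> {"fn": "carry_out", "kwargs": {"increments": [[255,[-4,0,8],0],[255,[-4,0,8],0],[255,[-4,0,8],0],[255,[-3,0,8],0],[255,[0,0,3],0],[255,[0,0,0],0],[255,[0,0,0],0]]}}

```text
time: 23.85
tool_pos: [0.372, 0.0857, 0.0545]
ee_rot: [3.142, -0.001, -0.038]
wrist_force: [-0.5, 0.4, -0.5]
width: 0.018
finger_force: 30.0
```

```bash
python3 look.py 13; python3 - <<'E'
from h import *
def ch(n,x0,x1,y0,y1,sx,st):
    im=cv2.cvtColor(cv2.imread(n),cv2.COLOR_BGR2HSV)
    for y in range(y0,y1,st): print(y,"".join("0123456789"[min(9,im[y,x,2]//20)] if im[y,x,1]>=60 else "#" if im[y,x,1]<14 and im[y,x,2]>100 else "." if im[y,x,2]>100 else "-" for x in range(x0,x1,sx)))
ch("pics/s13.png",240,345,190,275,1,2)
ch("pics/t13.png",130,250,130,215,2,3)
E
```

```text
23.95 [0.37199522 0.08567743 0.05442958] [ 3.14151228e+00 -3.90633873e-04 -3.76915593e-02] [-0.34178384  0.05702322 -0.65678599] 0.018008239962799072
top None
side None
topTray None
sideTray None
top 939.5 [[150.0, 215.0], [224.0, 215.0], [224.0, 274.0], [150.0, 274.0]]
side 1135.5 [[225.0, 130.0], [267.0, 130.0], [267.0, 166.0], [225.0, 166.0]]
side 86.5 [[277.0, 195.0], [294.0, 195.0], [294.0, 204.0], [277.0, 204.0]]
190 0-0000266542122246656764211111111211112221111122------------------...................................--00
192 0--000125764225666763111111111211122211112111122--------------------.................................---0
194 0-0-12221267756532111111111211111111111112212112------------.........................................----
196 00222222211254111111111111111111111122122112------..................................................-----
198 13322222221222111111111112211111122222112-----.......................................................----
200 0-32222222211211111111111111122121112------............................................................--
202 --..322222222
[... 5237 characters left out ...]
.444444444444444444444444444442...................
187 ............44444444444444444444444444444-.....#............
190 ........#....44444444444444444444444444443..................
193 #............544444444444444444444444444443-------------....
196 ..............44444444444444444444444444443-------------....
199 ...........#...44444444444444444444444444443-----------.....
202 ................4444444444444444444444444443----------......
205 ................54434444444444444444444444442---------.....#
208 .................5444444444444444444444444443--------.......
211 ..................655555555555555555555555555-------..##....
214 ..................65555555555555555555555555633---.....#....
```

>>> {"fn": "carry_out", "kwargs": {"increments": [[0,[0,0,0],0],[0,[0,0,0],0],[0,[0,0,0],0],[0,[0,0,0],0],[0,[0,0,-10],0],[0,[0,0,-25],0],[0,[0,0,-45],0],[0,[0,0,-45],0]]}}

```text
time: 24.75
tool_pos: [0.371, 0.0857, 0.181]
ee_rot: [3.141, 0.001, -0.038]
wrist_force: [0.4, -0.2, 0.8]
width: 0.0785
finger_force: 0.0
```

>>> {"fn": "carry_out", "kwargs": {"increments": [[0,[0,0,-45],-8.2],[0,[0,0,-25],-8.2],[0,[0,0,0],-8.2],[0,[0,0,0],-8.2],[0,[0,0,0],-8.2],[0,[0,0,0],-8.2],[0,[0,0,0],-8.2],[0,[0,0,0],-8.2]]}}

```text
time: 25.55
tool_pos: [0.3717, 0.0857, 0.2503]
ee_rot: [3.141, -0.0, 1.113]
wrist_force: [-0.4, 0.1, -0.7]
width: 0.094
finger_force: 0.0
```

>>> {"fn": "carry_out", "kwargs": {"increments": [[0,[0,0,0],-8.2],[0,[0,0,0],-8.2],[0,[0,0,0],-8.2],[0,[0,0,0],0],[0,[24,39,0],0],[0,[24,39,0],0],[0,[24,39,0],0],[0,[24,39,0],0]]}}

```text
time: 26.35
tool_pos: [0.5323, 0.1773, 0.25]
ee_rot: [3.141, 0.0, 1.533]
wrist_force: [-0.4, -0.2, 0.3]
width: 0.0939
finger_force: 0.0
```

>>> {"fn": "carry_out", "kwargs": {"increments": [[0,[24,39,0],0],[0,[24,39,0],0],[0,[24,39,0],0],[0,[22,38,0],0],[0,[0,0,0],0],[0,[0,0,0],0]]}}

```text
time: 26.95
tool_pos: [0.6892, 0.2652, 0.2463]
ee_rot: [-3.137, 0.002, 1.535]
wrist_force: [-0.8, -0.1, 0.2]
width: 0.0939
finger_force: 0.0
```

```bash
python3 - <<'E'
from h import *
np.set_printoptions(precision=3,suppress=True)
s=robot.snapshot("side");t=robot.snapshot("top");cv2.imwrite("pics/t14.png",t);cv2.imwrite("pics/s14.png",s)
o=robot.get_obs();print(o["time"],o["tool_pos"],o["ee_rot"],o["joint_positions"])
print("lid top",plane("top",(150,178),.198),plane("top",(208,178),.198))
# scoop handle and pan now visible
for n,im,roi in(("top",t,(255,215,80,140)),("side",s,(215,215,80,70))):
    for lo,hi in(((0,90,40),(20,255,255)),((0,0,100),(180,13,255))):
        for a,b,c in rects(im,roi,lo,hi,100)[:2]: print(n,a,b.round(1).tolist())
E
```

```text
27.05 [0.688 0.265 0.251] [ 3.14  -0.     1.535] [ 0.29   0.531  0.747 -0.     1.862  0.326]
lid top [0.722 0.352 0.198] [0.718 0.235 0.198]
top 157.0 [[287.0, 333.0], [295.0, 333.0], [295.0, 354.0], [287.0, 354.0]]
side 140.5 [[213.10000610351562, 270.0], [245.10000610351562, 250.0], [247.6999969482422, 254.1999969482422], [215.6999969482422, 274.20001220703125]]
```

>>> {"fn": "carry_out", "kwargs": {"increments": [[0,[0,6,0],0],[0,[0,0,30],0],[0,[0,0,40],0],[0,[0,0,40],0],[0,[0,0,4],0],[0,[0,0,0],0],[0,[0,0,0],0]]}}

```text
time: 27.75
tool_pos: [0.6963, 0.265, 0.14]
ee_rot: [3.136, -0.002, 1.536]
wrist_force: [0.7, -0.6, 0.8]
width: 0.0939
finger_force: 0.0
```

>>> {"fn": "carry_out", "kwargs": {"increments": [[0,[0,-8,0],0],[0,[0,-10,0],0],[0,[0,-10,0],0],[0,[0,-10,0],0],[0,[0,-10,0],0]]}}

```text
time: 28.25
tool_pos: [0.6481, 0.2668, 0.139]
ee_rot: [3.135, -0.002, 1.536]
wrist_force: [2.6, -0.5, 0.9]
width: 0.0942
finger_force: 0.8
```

>>> {"fn": "carry_out", "kwargs": {"increments": [[0,[0,-10,0],0],[0,[0,-10,0],0],[0,[0,-10,0],0],[0,[0,-6,0],0],[0,[0,0,0],0],[0,[0,0,0],0]]}}

```text
time: 28.85
tool_pos: [0.6099, 0.2677, 0.1347]
ee_rot: [-3.139, 0.001, 1.537]
wrist_force: [0.0, -0.2, 0.2]
width: 0.0938
finger_force: 0.3
```

```bash
python3 - <<'E'
from h import *
np.set_printoptions(precision=3,suppress=True)
s=robot.snapshot("side");t=robot.snapshot("top");cv2.imwrite("pics/t15.png",t);cv2.imwrite("pics/s15.png",s)
o=robot.get_obs();print(o["time"],o["tool_pos"],o["wrist_force"])
def ch(n,x0,x1,y0,y1,sx,st):
    im=cv2.cvtColor(cv2.imread(n),cv2.COLOR_BGR2HSV)
    for y in range(y0,y1,st): print(y,"".join("0123456789"[min(9,im[y,x,2]//20)] if im[y,x,1]>=60 else "." if im[y,x,2]>100 else "-" for x in range(x0,x1,sx)))
ch("pics/t15.png",120,240,170,290,2,4);ch("pics/s15.png",210,310,90,215,2,4)
E
```

```text
28.95 [0.61  0.267 0.134] [0.635 0.129 0.21 ]
170 6...........................................................
174 75........................--................................
178 ......................--333---..............................
182 ...................----3333-3---............................
186 .............-22333333-333332--------------.................
190 .......--233333333333323333323--------------................
194 ..-23333333333333333333-33444---------------................
198 -33333333333333333333443-44443--------------................
202 33333333333333344444444423444432------------...........-....
206 33333333334444444444444442444442----------..................
210 33333444444444444444433333-44444-----------3333332..........
214 444444444444444333333333333344443---------2433443433-.......
218 3444444443333333333333333333344442--1--2--33333234233.......
222 -444433333333333333333333222244444-----1--33332444223.......
226 --333333333333333333222222222244443-------33324444223-..-...
230 3--33333333332322222222-2--2--344443-1----43344443223-.--...
234 43--333332
[... 1952 characters left out ...]
........---11112122223321...............
170 ...............751---12122122222224-1.............
174 ...........5621111---111122222222222331...........
178 ...........174121121--2222222222222122-...........
182 ...........3216511126524652322232321112...........
186 ............222166255425622222211112111.--........
190 66..........322222244125632111122121122-----......
194 5660.........32222223332111121121112221-------....
198 311-...........232222211121211112222-----------...
202 2................322221211111121----------........
206 ...................1222112222-----------------....
210 ....................-2221------------------------.
214 ....................-----------------------------.
```

>>> {"fn": "carry_out", "kwargs": {"increments": [[0,[0,0,-30],0],[0,[0,0,-35],0],[0,[0,0,-35],0],[0,[0,0,0],0],[255,[0,25,0],0],[255,[0,30,0],0],[255,[0,30,0],0],[255,[0,3,0],0]]}}

```text
time: 29.75
tool_pos: [0.7006, 0.2634, 0.2297]
ee_rot: [-3.135, 0.003, 1.535]
wrist_force: [0.5, -0.3, -0.6]
width: 0.0656
finger_force: 0.0
```

>>> {"fn": "carry_out", "kwargs": {"increments": [[255,[0,0,0],0],[255,[0,0,0],0],[255,[0,0,0],0],[255,[0,0,0],0],[255,[0,0,0],0],[255,[0,0,0],0],[255,[0,0,0],0],[255,[0,0,0],0]]}}

```text
time: 30.55
tool_pos: [0.6989, 0.2647, 0.2355]
ee_rot: [3.142, 0.0, 1.537]
wrist_force: [-0.2, 0.1, -0.1]
width: 0.002
finger_force: 0.0
```

>>> {"fn": "carry_out", "kwargs": {"increments": [[255,[0,0,0],0],[255,[0,0,25],0],[255,[0,0,35],0],[255,[0,0,10],0],[255,[0,0,0],0],[255,[0,-15,0],0],[255,[0,-15,0],0],[255,[0,-15,0],0]]}}

```text
time: 31.35
tool_pos: [0.6547, 0.2665, 0.1683]
ee_rot: [3.138, -0.001, 1.536]
wrist_force: [0.2, -0.5, 0.6]
width: 0.0008
finger_force: 0.0
```

>>> {"fn": "carry_out", "kwargs": {"increments": [[255,[0,-15,0],0],[255,[0,-15,0],0],[255,[0,-12,8],0],[255,[0,-12,10],0],[255,[0,-12,10],0],[255,[0,-10,10],0],[255,[0,-5,10],0],[255,[0,0,6],0]]}}

```text
time: 32.15
tool_pos: [0.5731, 0.2694, 0.1126]
ee_rot: [3.14, -0.001, 1.537]
wrist_force: [-0.3, 0.1, 0.7]
width: 0.0004
finger_force: 0.4
```

>>> {"fn": "carry_out", "kwargs": {"increments": [[255,[0,0,5],0],[255,[0,0,5],0],[255,[0,0,4],0],[255,[0,0,2],0],[255,[0,0,1],0],[255,[0,0,0],0]]}}

```text
time: 32.75
tool_pos: [0.5734, 0.269, 0.0976]
ee_rot: [3.14, -0.001, 1.537]
wrist_force: [-4.9, -1.2, 11.3]
width: 0.0007
finger_force: 5.4
```

>>> {"fn": "carry_out", "kwargs": {"increments": [[255,[0,0,1],0],[255,[0,0,0],0],[255,[0,0,-20],0],[255,[0,0,-40],0],[255,[0,0,-40],0],[255,[-40,0,-20],0],[255,[-40,0,0],0],[255,[-40,0,0],0]]}}

```text
time: 33.55
tool_pos: [0.5697, 0.148, 0.2148]
ee_rot: [3.138, -0.0, 1.538]
wrist_force: [0.4, -0.1, -0.3]
width: 0.0004
finger_force: 0.0
```

>>> {"fn": "carry_out", "kwargs": {"increments": [[255,[-40,0,0],0],[255,[-40,0,0],0],[255,[-40,0,0],0],[255,[-40,0,0],0],[255,[-40,0,0],0],[255,[-40,0,0],0],[255,[-40,0,0],0],[255,[0,0,0],0]]}}

```text
time: 34.35
tool_pos: [0.5591, -0.1358, 0.2129]
ee_rot: [-3.141, 0.002, 1.53]
wrist_force: [0.8, -0.3, -0.3]
width: 0.0004
finger_force: 0.0
```

```bash
python3 - <<'E'
from h import *
np.set_printoptions(precision=3,suppress=True)
s=robot.snapshot("side");t=robot.snapshot("top");cv2.imwrite("pics/t16.png",t);cv2.imwrite("pics/s16.png",s)
o=robot.get_obs();print(o["time"],o["tool_pos"],o["wrist_force"])
W=((0,60,20),(30,255,255))
b=rects(t,(135,170,110,115),*W)[0][1];print("lid top",b.round(1).tolist());print(np.array([plane("top",p,.083) for p in b]))
for n,im,roi in(("top",t,(260,230,80,125)),("side",s,(190,200,110,90))):
    for a,b,c in rects(im,roi,*W,60)[:3]: print(n,a,b.round(1).tolist(),(np.array([plane(n,p,.073) for p in b])[:,:2]).tolist())
def ch(n,x0,x1,y0,y1,sx,st):
    im=cv2.cvtColor(cv2.imread(n),cv2.COLOR_BGR2HSV)
    for y in range(y0,y1,st): print(y,"".join("0123456789"[min(9,im[y,x,2]//20)] if im[y,x,1]>=60 else "#" if im[y,x,1]<14 and im[y,x,2]>100 else "." if im[y,x,2]>100 else "-" for x in range(x0,x1,sx)))
ch("pics/s16.png",210,300,140,290,1,3)
ch("pics/t16.png",255,335,255,360,1,3)
E
```

```text
34.45 [ 0.559 -0.132  0.213] [ 0.324  0.728 -0.079]
lid top [[162.0, 210.0], [225.0, 210.0], [225.0, 271.0], [162.0, 271.0]]
[[0.675 0.361 0.083]
 [0.67  0.223 0.083]
 [0.537 0.225 0.083]
 [0.542 0.361 0.083]]
top 167.0 [[287.0, 333.0], [295.0, 333.0], [295.0, 354.0], [287.0, 354.0]] [[0.40024611468015103, 0.09494348743961609], [0.39972784915652704, 0.077732727127517], [0.3551655427073674, 0.07889683119268162], [0.35567104070069633, 0.09605255506243246]]
side 508.0 [[190.0, 200.0], [212.0, 200.0], [212.0, 231.0], [190.0, 231.0]] [[0.39604836600747506, 0.35486761623564234], [0.444929718651799, 0.3110428872887683], [0.3754983131919015, 0.21093944988114643], [0.32883252248436556, 0.2527530225141217]]
side 286.0 [[212.89999389648438, 269.6000061035156], [245.0, 249.8000030517578], [249.8000030517578, 257.6000061035156], [217.6999969482422, 277.3999938964844]] [[0.2992338270961574, 0.09673533462028161], [0.40453633654852106, 0.093418489377331], [0.39800417261658283, 0.0629849555649662], [0.2940042534903837, 0.06708762883971653]]
side 214.0 [[242.0, 200.0], [276.0, 200.0], [276.0, 212.0], 
[... 7212 characters left out ...]
###...........#....#
336 ................................566666663-------....#.....##....................
339 ................................666666642-------..........#.....................
342 ................................666666653-------............#..........###......
345 ................................666666653-------.........#.................####.
348 ........#.......................566666653-------............................###.
351 ................................666666653-------......##.....##...........#####.
354 ................................666666653-------................#.....##########
357 ......................#.........666666653--.----................................
```

```bash
python3 - <<'E'
from h import *
np.set_printoptions(precision=3,suppress=True)
s=cv2.imread("pics/s16.png");t=cv2.imread("pics/t16.png")
b=rects(t,(275,333,30,60),(0,60,60),(30,255,255),60)[0][1];print(b.tolist())
bs=rects(s,(205,240,50,40),(0,60,90),(30,255,255),60)[0][1];print(bs.tolist())
bt=b[np.argsort(b[:,1])];b2=bs[np.argsort(bs[:,0])]
print("front",tri(b2[2:].mean(0),bt[:2].mean(0)),"back",tri(b2[:2].mean(0),bt[2:].mean(0)))
print("lip",plane("top",(294,290.5),0.0))
# bystanders/tray: difference to start pictures
t0=cv2.imread("pics/top0.png"); d=cv2.absdiff(t0,t).max(2)
for n,(x,y,w,h) in dict(glue=(300,170,35,40),hammerhandle=(325,105,30,90),offA=(125,290,50,45),offB=(500,290,48,55)).items(): print(n,(d[y:y+h,x:x+w]>40).mean())
E
```

```text
[[287.0, 333.0], [295.0, 333.0], [295.0, 380.0], [287.0, 380.0]]
[[214.04718017578125, 268.80450439453125], [245.0718994140625, 249.844970703125], [247.66741943359375, 254.0921630859375], [216.6427001953125, 273.05169677734375]]
front (array([0.401, 0.085, 0.074]), np.float64(0.0030467179131589803)) back (array([0.301, 0.089, 0.074]), np.float64(0.0008668735805730103))
lip [0.493 0.083 0.   ]
glue 0.0
hammerhandle 0.0
offA 0.0
offB 0.0
```

```bash
python3 -c "
from bench import robot
print(robot.close_job())"
```

```text
the job is handed in; nothing more can be done
None
```

Job handed in at about 34.5 s, verdict not returned: by my measurements all five balls are in the box, the lid is shut, the scoop lies flat on the bench, and the glue, hammer and offcuts show no movement.

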